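# Sort centrifuge spring feet by feel

## Robot

A 6-joint arm with a two-finger parallel gripper is mounted at the origin on the work surface. World frame = base frame: x ahead of the robot, y to its left, z up, the work surface at z = 0. Lengths are in mm, angles in degrees, forces in N, time in s.
With the tool pointing down it reaches from about 300 to 850 mm from the base axis. Payload 4.2 kg.
Tool frame: the origin (TCP) lies at the very end of the fingers, on their centre line; the grasp point (between the pads) lies 19 mm behind it; z points along the fingers, x is the direction in which the jaws open and shut, and the axes are right-handed (so a half turn about z gives the same grasp; the last joint's range is limited). The gripper opens to 91 mm and grips with 3 to 60 N. Pads are 32 mm wide; open, the fingers measure 118 mm over their backs; the gripper's body (76 mm by 178 mm) begins 60 mm behind the grasp point.
Start: joints at [72.193, 18.312, 89.639, -0, 72.044, -1.146], TCP at [164.865, 550.874, 213.976] pointing down, gripper open.
Joint ranges: [-177.97, 177.97], [-48.28, 115.42], [12.27, 149.76], [-77.06, 257.06], [2.81, 150.46], [-146.56, 146.56]. Speed limits (degrees/s): [147.25, 147.25, 180, 180, 180, 180].

## Interface

Orientations are given as [roll, pitch, yaw] about the fixed x, y, z axes, in that order (R = Rz(yaw) Ry(pitch) Rx(roll)).
In Python, from workcell import env gives the robot as it stands.
- The arm moves only by the tool servo_tool, never from a script. Its argument "plan" is a list of rows, each a list of 3 entries, a list of its own where there are three numbers: the turn, a rotation vector about the tool's x, y, z in degrees, then the shift along the tool's x, y, z in mm, then the finger opening in mm, from 0 to 91.2. In form: [[[ax, ay, az], [dx, dy, dz], claw], ...]. A call has exactly 10 rows; each row shifts and turns the pose as measured when the row begins, along the tool's axes as they then stand; what a row does not reach is not made up. A row lasts 1/8 s, in which the tool goes at most 62.5 mm and 10.7 degrees, less where a joint would pass 70% of its speed; a pose out of reach is approached as far as the arm can. A call with a gripper value outside its range is refused whole. The fingers move at their own pace and stop on an object; "squeeze" is the grip in N (left out, the last holds). Time passes only in rows, so rows that do not move let the fingers close, or fill a call up. It gives the time, the measured TCP pose, the force and the opening at its end, in the units of the state.
- env.state(): the state, without advancing time (a new reading comes with each control period).
- env.grab_frame(name): name is "side" or "top" or "wrist"; returns a dict with "pixels" (480x640x3 uint8, red, green, blue), "intrinsics" (3x3 intrinsics, pixels), "eye" and "attitude" of the camera in the world. Camera axes: x right, y up, looking along -z (the intrinsics and any distortion apply to the point x, -y, -z); pixel columns grow to the right and rows downward; lengths in mm; the calibration is good to about 2 mm. The wrist camera is an equidistant fisheye: a pixel r from the principal point sees the ray r / f radians off the axis. A picture is of the moment at which its call begins. There is no depth.
- env.job_done(): hands the job in, once; it reports no verdict.
The state is a dict: "time_s": time; "qpos": joint angles; "qvel": joint speeds; "effort": joint torques, N m; "ee_pos": TCP position; "ee_rot": TCP orientation; "force": force on the tool from outside, world axes, zero at the start; "torque": the same for the moment, N m; "gripper_width": finger opening in mm.
Only numpy, scipy, OpenCV 4.12 (cv2) and the standard library are available. Lean on these libraries where they do the work, as an engineer would, in place of code of your own. Each camera call takes 0.05 s, during which the arm holds its last target.

## Task

Squeeze each of the three spring feet gently between the fingers, end plate to end plate, to feel how firm it is. Lay the firm ones on their side in the rectangular white tray and put any worn-out one that gives way easily into the round grey tub. Do not squeeze a foot hard, and leave everything else on the bench where it is.

Things in the scene. Friction and masses are not known exactly. Their poses are not given: they have to be found in the camera images.
- foot_a_center (a point): Spring foot lying on its side: two square aluminium plates 40 x 40 x 6 mm joined by a black sleeve and a steel plunger that telescopes in against a hidden spring; 50 mm long over the plates, 40 mm high, 80 to 130 g. Point: middle of the relaxed foot, 20 mm above what it lies on; y is the long axis (squeeze plate to plate), z up. Firm or worn, as the squeeze tells.
- foot_b_center (a point): Second spring foot, outwardly the same, same point and axes. Of any of the three: a firm foot gives about 1.5 to 3 mm under 10 N a finger, a worn one 10 mm or more (travel ends at 14 mm); it springs back when let go. None, some or all may be worn (an insert inside has slipped); looks do not tell.
- foot_c_center (a point): Third spring foot, outwardly the same, same point and axes; firm or worn. For any of the three, 8 to 12 N a finger tells clearly and is enough to carry it; more than 20 N a finger damages it.
- ready_tray: Open rectangular white tray fixed to the bench, outside 200 (x) x 160 (y) x 30 mm high, walls and floor 5 mm thick; for firm feet. Origin under its centre at bench height; its x is the long side. There is room for all three feet side by side along its x, each with its long axis along the tray's y.
- scrap_tub: Open round grey tub fixed to the bench, outside diameter 200 mm, 45 mm high, wall 4 mm, floor 5 mm; for worn feet. Origin under its centre at bench height.
- tube: Capped clear tube lying on two small white feet, 90 mm long, 22 mm high; origin under its middle, x along it. Not part of the job; leave it alone.
- cup: Small jar with red cap, diameter 44 mm, 55 mm high; origin under its centre. Not part of the job; leave it alone.
- vial: Small vial with white cap, diameter 28 mm, 45 mm high; origin under its centre. Not part of the job; leave it alone.
- reagent: Bottle with white cap, diameter 60 mm, 120 mm high; origin under its centre. Not part of the job; leave it alone.
- jar: Jar with red cap, diameter 64 mm, 90 mm high; origin under its centre. Not part of the job; leave it alone.
- tube_rack: Black rack of small tubes, 170 x 100 x 55 mm high; origin under its centre. Not part of the job; leave it alone.
- tip_box: White pipette-tip box with blue lid, 120 x 85 x 68 mm high; origin under its centre. Not part of the job; leave it alone.
There are look-alikes about, which are no part of the job. Of the things like the scrap_tub, leave any that is purple; of the rest the smaller one is meant.

How it is judged:
By the outcome, as a careful person would: the job done as asked, in the order asked, and still so for the second after the job is handed in, with the robot touching nothing.
It also fails if it takes over 72 s, if anything falls off the work surface, if the arm or the gripper's body presses on something with over 40 N, if the wrist force passes 120 N, or if a joint passes its speed limit or range.

## Working session

There is one attempt and no reset: what is moved stays moved. The work goes in short steps, Python scripts to look and compute and a tool call to move; the robot and the scene stay as the last step left them, time stands still between calls to the robot, and variables do not carry over. Pictures are saved under pics/ and viewed, and the job is handed in when it is done.

Besides the shell and the picture viewer there is one more tool, called after "Request:" by a JSON object that holds its "method" and its "body", one argument or row to a line. servo_tool: Moves the arm, as the interface text tells. Its arguments: {"type":"object","properties":{"plan":{"type":"array"},"squeeze":{"type":"number"}},"required":["plan"]}

```bash
ls; mkdir -p pics; python3 - <<'E'
from workcell import env
import cv2,pickle
d={}
for n in ["side","top","wrist"]:
    f=env.grab_frame(n); d[n]=f
    cv2.imwrite(f"pics/{n}0.png",f["pixels"][:,:,::-1])
    print(n,f["intrinsics"],f["eye"],f["attitude"],[k for k in f])
pickle.dump(d,open("f0.pkl","wb"))
print(env.state())
E
```

```text
pics
side [[483.90342068   0.         319.92646779]
 [  0.         483.90342068 242.39435729]
 [  0.           0.           1.        ]] [ 211.51814837 -869.77424732  848.67657904] [ 49.68306002  -1.20607154 -13.59725322] ['pixels', 'intrinsics', 'eye', 'attitude']
top [[457.22990094   0.         316.51873055]
 [  0.         457.22990094 232.65254615]
 [  0.           0.           1.        ]] [ 258.99457401   65.65549263 1449.12941627] [  7.79856061   1.02641695 -91.0071905 ] ['pixels', 'intrinsics', 'eye', 'attitude']
wrist [[371.64829954   0.         318.85228765]
 [  0.         371.64829954 243.59251186]
 [  0.           0.           1.        ]] [ 94.72624935 570.50119002 384.52044258] [-15.16833892   0.13213124  73.33812309] ['pixels', 'intrinsics', 'eye', 'attitude']
{'time_s': 0.15, 'qpos': array([ 7.21930335e+01,  1.83433275e+01,  8.96874626e+01, -3.64048523e-03,
        7.20452832e+01, -1.14626286e+00]), 'qvel': array([-0.01581939, -0.035291  , -0.20667584, -0.09096861, -0.06231807,
        0.01804691]), 'effort': array([ 1.17772550e-03, -4.12770224e+01, -2.32154399e+01,  7.29507767e-02,
        4.32864006e-02, -1.00973373e-04]), 'ee_pos': array([164.76515695, 550.50765263, 213.33198759]), 'ee_rot': array([1.79998061e+02, 7.61273264e-02, 7.33404196e+01]), 'force': array([-0.3679912 , -0.02709236,  0.20364789]), 'torque': array([-0.04691589,  0.0038209 , -0.01820153]), 'gripper_width': 90.98183057118885}
```

View pics/top0.png

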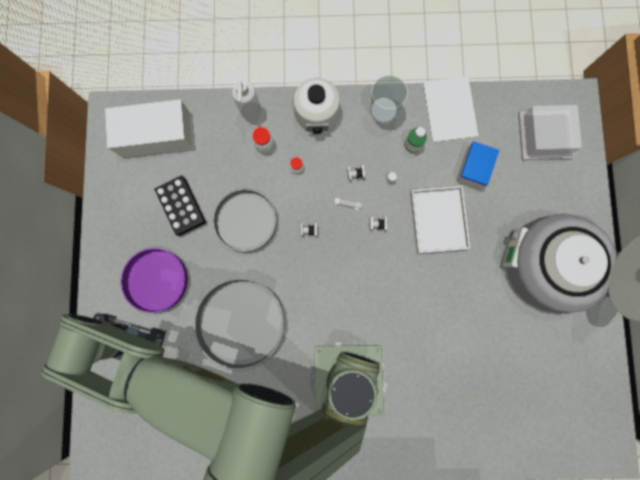

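View pics/side0.png

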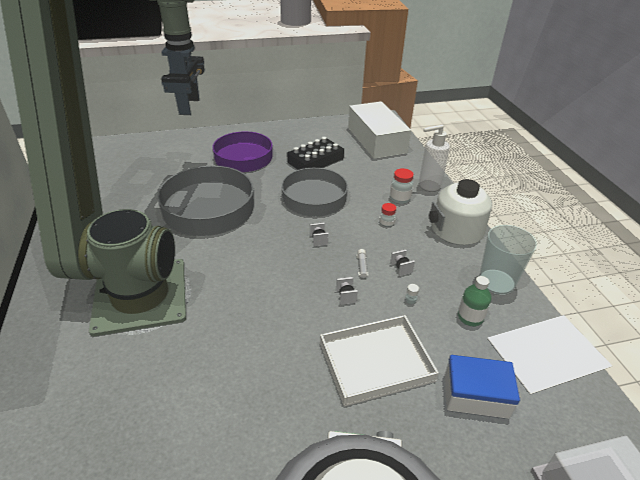

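View pics/wrist0.png

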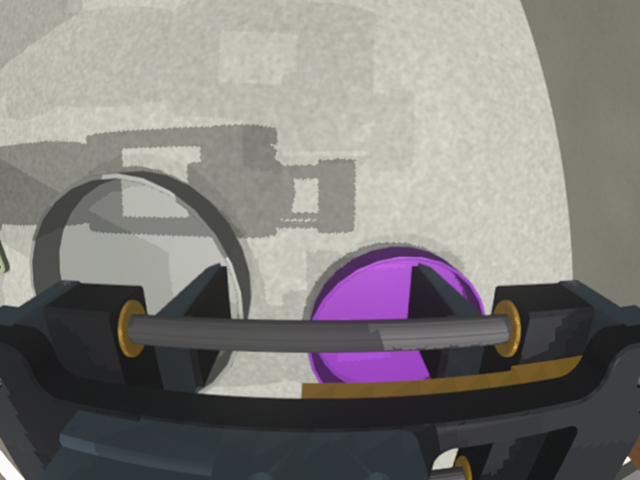

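The top view shows the three feet near (309,230), (357,174) and (378,224). The white tray is at (440,220) and the smaller grey tub at (246,221); the larger grey one at (241,323) and the purple one at (154,281) are decoys. Next I'll zoom in and measure.

```bash
cat > h.py <<'E'
import numpy as np,cv2,pickle
from scipy.spatial.transform import Rotation as Ro
def R(a): return Ro.from_euler('xyz',a,degrees=True).as_matrix()
def unproj(f,u,v,z,fish=False):
    K=f["intrinsics"]; x=(u-K[0,2])/K[0,0]; y=(v-K[1,2])/K[1,1]
    if fish:
        r=np.hypot(x,y); s=np.sin(r)/r if r>1e-9 else 1; d=np.array([x*s,-y*s,-np.cos(r)])
    else: d=np.array([x,-y,-1.])
    d=R(f["attitude"])@d; e=np.array(f["eye"]); return e+d*(z-e[2])/d[2]
def proj(f,p,fish=False):
    K=f["intrinsics"]; c=R(f["attitude"]).T@(np.array(p)-f["eye"]); x,y,z=c[0],-c[1],-c[2]
    if fish:
        r=np.hypot(x,y); t=np.arctan2(r,z); x,y=x/r*t,y/r*t
    else: x,y=x/z,y/z
    return np.array([K[0,0]*x+K[0,2],K[1,1]*y+K[1,2]])
E
python3 - <<'E'
from h import *
d=pickle.load(open("f0.pkl","rb")); t=d["top"];s=d["side"]
for n,u,v,z in [("A",309,230,40),("B",357,174,40),("C",378,224,40),("tub",246,221,45),("tray",440,220,30),("tube",348,204,20),("vial",392,177,45),("big",241,323,50),("cup",296,164,55)]:
    p=unproj(t,u,v,z); print(n,p.round(),proj(s,p).round())
im=t["pixels"][:,:,::-1]
cv2.imwrite("pics/topz.png",cv2.resize(im[150:260,290:400],None,fx=5.4,fy=5.4,interpolation=cv2.INTER_CUBIC))
im=s["pixels"][:,:,::-1]
cv2.imwrite("pics/sidez.png",cv2.resize(im[210:320,290:430],None,fx=5.4,fy=5.4,interpolation=cv2.INTER_CUBIC))
E
```

```text
A [461. 111.  40.] [318. 228.]
B [637. -44.  40.] [401. 257.]
C [ 476. -104.   40.] [345. 283.]
tub [493. 307.  45.] [313. 185.]
tray [ 486. -300.   30.] [376. 351.]
tube [545. -14.  20.] [361. 260.]
vial [ 624. -153.   45.] [412. 287.]
big [181. 320.  50.] [206. 194.]
cup [670. 148.  55.] [388. 206.]
```

View pics/topz.png

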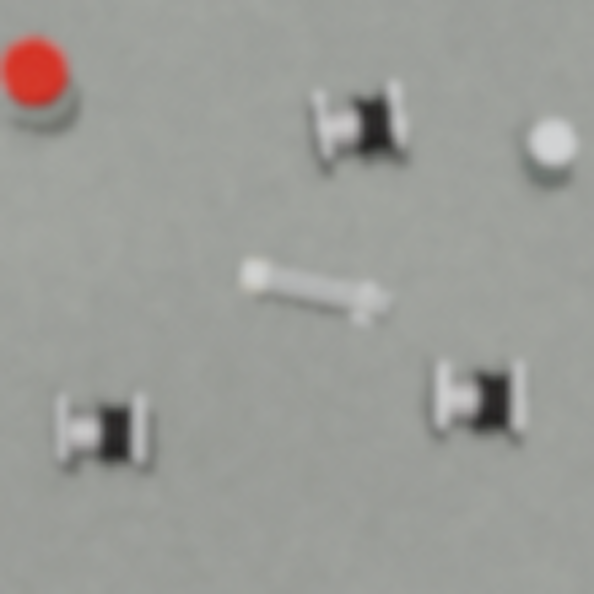

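View pics/sidez.png

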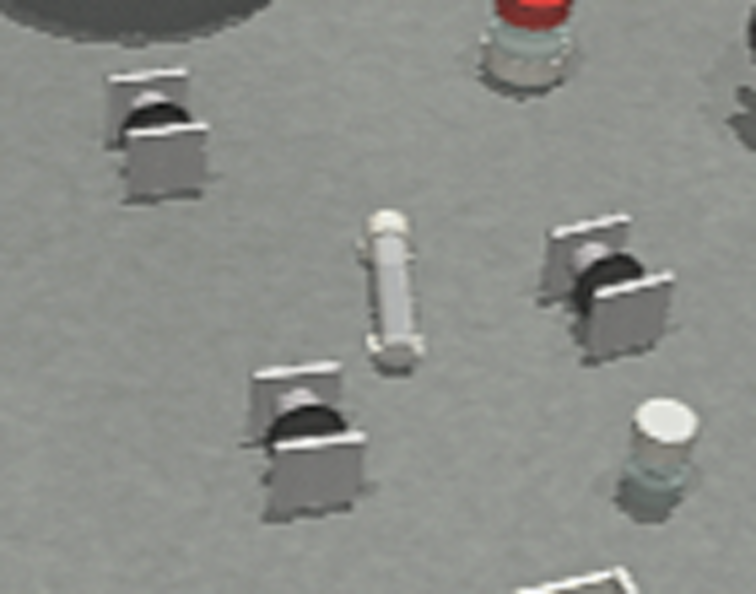

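```bash
cat > fit.py <<'E'
from h import *
from scipy.optimize import minimize
from scipy.ndimage import map_coordinates
d=pickle.load(open("f0.pkl","rb"))
gray={k:cv2.GaussianBlur(d[k]["pixels"].astype(np.float32).mean(2),(0,0),.5) for k in d}
g=np.array([(a,b) for a in np.linspace(-2.5,2.5,3) for b in np.linspace(-18,18,13)])
def score(p,views):
    x,y,w=p; c,s=np.cos(w),np.sin(w); tot=0
    for k in views:
        f=d[k]; K=f["intrinsics"]
        def samp(L,T):  # L along foot axis (dir w), T across
            P=np.stack([x+c*L-s*T,y+s*L+c*T,np.full_like(L,40)],1)
            cc=(P-f["eye"])@R(f["attitude"]); u=K[0,0]*cc[:,0]/-cc[:,2]+K[0,2]; v=K[1,1]*-cc[:,1]/-cc[:,2]+K[1,2]
            return map_coordinates(gray[k],[v,u],order=1).mean()
        for o in (-22,22):
            tot+=samp(g[:,0]+o,g[:,1]) -.5*samp(g[:,0]*.3+o*1.32,g[:,1])-.5*samp(g[:,0]*.3+o*.7,g[:,1])
            tot-=.5*(samp(g[:9,0]+o,np.full(9,23.))+samp(g[:9,0]+o,np.full(9,-23.)))-140
    return -tot
if __name__=="__main__":
    for n,x,y in [("A",461,111),("B",637,-44),("C",476,-104)]:
        for views in (["top"],["side"],["top","side"]):
            best=min((minimize(score,[x+dx,y+dy,np.radians(90+a)],(views,),method="Nelder-Mead",options=dict(initial_simplex=None)) for dx in (-5,0,5) for dy in (-5,0,5) for a in (-15,0,15)),key=lambda r:r.fun)
            print(n,views,best.x[:2].round(1),np.degrees(best.x[2]).round(1),round(best.fun,1))
    for k in ("top","side"):
        pass
    # tub and tray outlines
    t=d["top"]
    im=t["pixels"][:,:,::-1]
    cv2.imwrite("pics/trayz.png",cv2.resize(im[170:270,200:490],None,fx=2.75,fy=2.75,interpolation=cv2.INTER_CUBIC))
    hsv=cv2.cvtColor(t["pixels"],cv2.COLOR_RGB2HSV)
    m=((gray["top"]>200)).astype(np.uint8); m[:, :405]=0; m[:,475:]=0; m[:180]=0; m[260:]=0
    c=max(cv2.findContours(m,cv2.RETR_EXTERNAL,cv2.CHAIN_APPROX_NONE)[0],key=cv2.contourArea)
    b=cv2.boxPoints(cv2.minAreaRect(c)); print(b)
    q=np.array([unproj(t,*p,30)[:2] for p in b]); print(q.round(1),q.mean(0),np.linalg.norm(np.diff(q,axis=0),axis=1))
    e=np.diff(q,axis=0); print(np.degrees(np.arctan2(e[:,1],e[:,0])))
E
python3 fit.py
```

```text
A ['top'] [465.4 113.4] 88.9 -57.0
A ['side'] [462.8 109.9] 87.7 -149.2
A ['top', 'side'] [463.1 111.1] 87.7 -173.8
B ['top'] [645.  -41.7] 93.3 -43.8
B ['side'] [642.  -44.7] 93.0 -165.2
B ['top', 'side'] [642.3 -43.9] 93.0 -189.0
C ['top'] [ 478.9 -106. ] 83.5 -47.8
C ['side'] [ 479.3 -108.8] 87.0 -162.6
C ['top', 'side'] [ 479.4 -108.3] 87.1 -182.7
[[413.29266 194.63414]
 [458.18292 189.64635]
 [464.56097 247.04878]
 [419.67072 252.03658]]
[[ 568.8 -220. ]
 [ 581.8 -361.9]
 [ 399.5 -370.7]
 [ 386.7 -231.3]] [ 484.21983295 -295.96117497] [142.4655438  182.50176307 140.00655269]
[ -84.758042   -177.21743091   95.26274895]
```

```bash
sleep 3; ls pics
```

```text
side0.png
sidez.png
top0.png
topz.png
trayz.png
wrist0.png
```

```bash
cat > ov.py <<'E'
from h import *
d=pickle.load(open("f0.pkl","rb"))
feet=[(463.1,111.1,87.7),(642.3,-43.9,93.0),(479.4,-108.3,87.1)]
out=[]
for k,(u0,u1,v0,v1) in (("top",(295,400,160,240)),("side",(300,430,215,312))):
    S=6; im=cv2.resize(d[k]["pixels"][v0:v1,u0:u1,::-1],None,fx=S,fy=S,interpolation=cv2.INTER_CUBIC)
    for x,y,w in feet:
        c,s=np.cos(np.radians(w)),np.sin(np.radians(w))
        for o in (-1,1):
            for z in (0,40):
                q=[proj(d[k],[x+c*L-s*T,y+s*L+c*T,z]) for L,T in ((o*19,-20),(o*25,-20),(o*25,20),(o*19,20))]
                q=np.array([((a+.5-u0)*S-.5,(b+.5-v0)*S-.5) for a,b in q]).astype(int)
                cv2.polylines(im,[q],True,(0,0,255) if z else (255,120,0),1)
    cv2.imwrite(f"pics/ov_{k}.png",im)
E
python3 ov.py
```

```text
(no output)
```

View pics/ov_top.png

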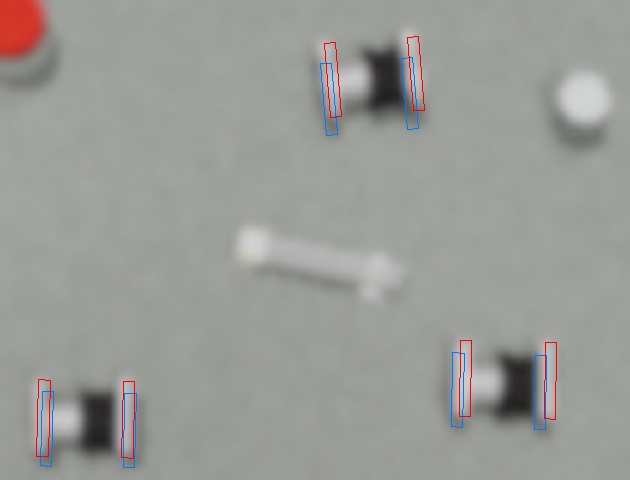

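View pics/ov_side.png

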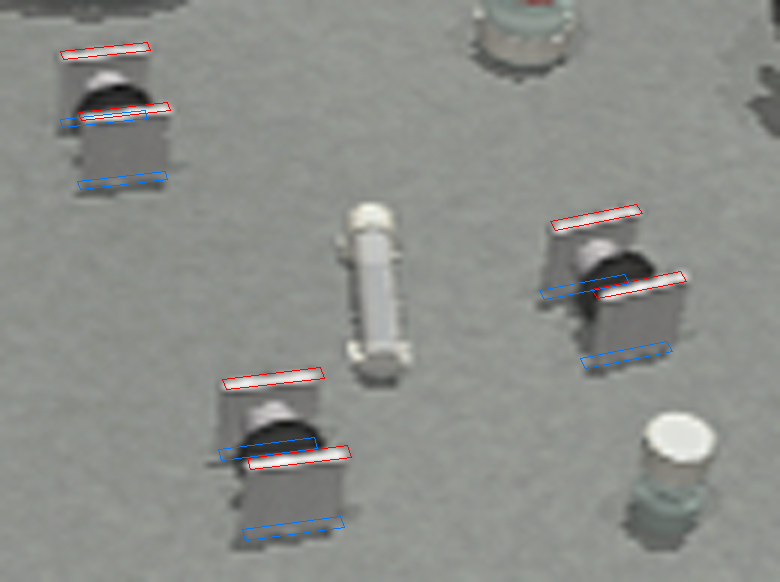

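View pics/trayz.png

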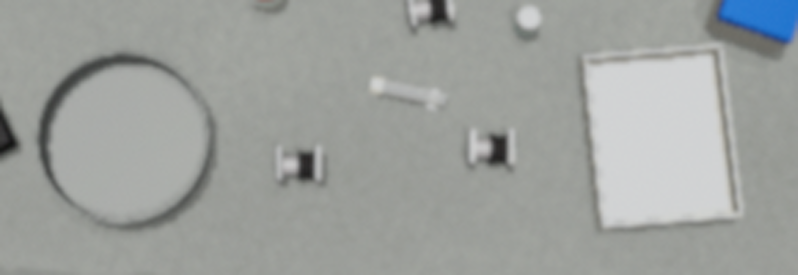

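```bash
python3 - <<'E'
from h import *
d=pickle.load(open("f0.pkl","rb")); t=d["top"];s=d["side"]
q=np.array([unproj(t,200+(a+.5)/2.75-.5,170+(b+.5)/2.75-.5,30) for a,b in ((583,55),(720,45),(741,215),(602,229))])
print("top",q.round(0).tolist(),q.mean(0))
q=np.array([unproj(s,a,b,30) for a,b in ((321,349),(405,318),(437,374),(348,401))])
print("side",q.round(0).tolist(),q.mean(0))
for (a,b),z in (((282,190),45),((347,187),45),((314,171),45)): print(unproj(s,a,b,z).round())
def draw(x,y,w,cx,cy):
    for k,(u0,u1,v0,v1) in (("top",(200,480,160,265)),("side",(270,450,160,410))):
        S=2.8 if k=="top" else 2.4; im=cv2.resize(d[k]["pixels"][v0:v1,u0:u1,::-1],None,fx=S,fy=S,interpolation=cv2.INTER_CUBIC)
        c,sn=np.cos(np.radians(w)),np.sin(np.radians(w))
        def pl(P,col):
            q=np.array([proj(d[k],p) for p in P]); q=((q+.5-[u0,v0])*S-.5).astype(int); cv2.polylines(im,[q],True,col,1)
        for z in (0,30): pl([[x+c*a-sn*b,y+sn*a+c*b,z] for a,b in ((-100,-80),(100,-80),(100,80),(-100,80))],(0,0,255))
        for z in (0,45): pl([[cx+100*np.cos(a),cy+100*np.sin(a),z] for a in np.linspace(0,6.28,60)],(0,0,255))
        cv2.imwrite(f"pics/tr_{k}.png",im)
draw(485,-297,5,493,306)
E
```

```text
top [[585.0, -216.0, 30.0], [593.0, -373.0, 30.0], [397.0, -385.0, 30.0], [384.0, -228.0, 30.0]] [ 489.68873145 -300.27349409   30.        ]
side [[377.0, -269.0, 30.0], [579.0, -228.0, 30.0], [588.0, -379.0, 30.0], [398.0, -397.0, 30.0]] [ 485.45867646 -318.23864583   30.        ]
[398. 301.  45.]
[589. 278.  45.]
[513. 384.  45.]
```

View pics/tr_top.png

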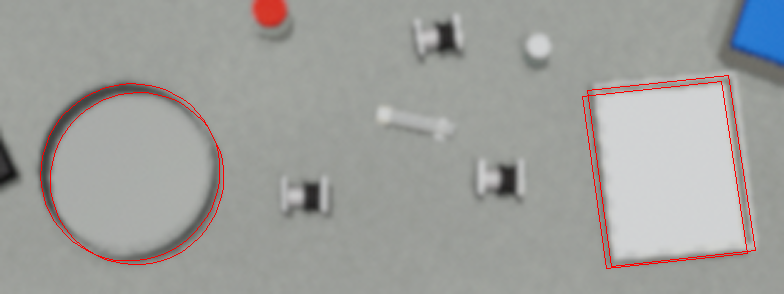

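View pics/tr_side.png

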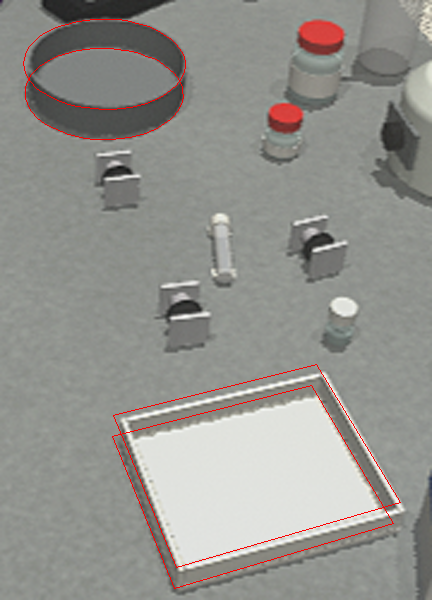

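```bash
python3 - <<'E'
from h import *
d=pickle.load(open("f0.pkl","rb"))
def draw(x,y,w,cx,cy):
    ims=[]
    for k,(u0,u1,v0,v1) in (("top",(405,475,180,260)),("side",(310,445,310,410))):
        S=5; im=cv2.resize(d[k]["pixels"][v0:v1,u0:u1,::-1],None,fx=S,fy=S,interpolation=cv2.INTER_CUBIC)
        c,sn=np.cos(np.radians(w)),np.sin(np.radians(w))
        def pl(P,col):
            q=np.array([proj(d[k],p) for p in P]); q=((q+.5-[u0,v0])*S-.5).astype(int); cv2.polylines(im,[q],True,col,1)
        for z in (0,30): pl([[x+c*a-sn*b,y+sn*a+c*b,z] for a,b in ((-100,-80),(100,-80),(100,80),(-100,80))],(0,0,255))
        ims.append(cv2.resize(im,(350*500//500*1 if k=="top" else 450,400 if k=="top" else 333)))
    h=400; out=np.zeros((h,800,3),np.uint8); out[:400,:350]=ims[0]; out[:333,350:]=ims[1]
    cv2.imwrite(f"pics/tr2.png",out)
draw(489,-303,4,493,306)
E
```

```text
(no output)
```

View pics/tr2.png

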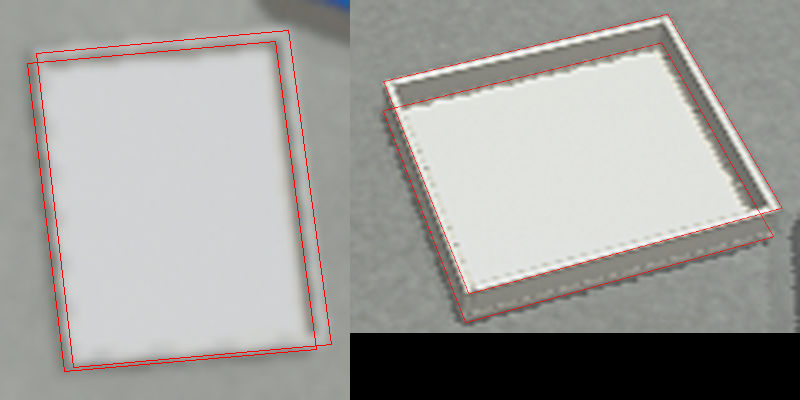

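The tray fits at (489,-304) with yaw about 4°, and the tub at (493,306). Both match their given sizes in both views. Next is a helper that gives the shift in tool axes.

```bash
cat > go.py <<'E'
import sys
from h import *
from workcell import env
s=env.state(); p=s["ee_pos"]; M=R(s["ee_rot"])
x,y,z,w=map(float,sys.argv[1:5])
# keep-down: target orientation roll180 pitch0 yaw w
T=R([180,0,w])
rv=Ro.from_matrix(M.T@T).as_rotvec(degrees=True)
d=np.array([x,y,z])-p
print("t",s["time_s"],"pos",p.round(1),"rot",s["ee_rot"].round(1),"wid",round(s["gripper_width"],2),"F",s["force"].round(1),"j6",s["qpos"][5].round(1))
print("shift in tool now",(M.T@d).round(1)," after turn",(T.T@d).round(1)," turn",rv.round(1),"dist",np.linalg.norm(d).round(1))
E
python3 go.py 463 111 110 88
```

```text
t 0.15 pos [164.8 550.5 213.3] rot [1.80e+02 1.00e-01 7.33e+01] wid 90.98 F [-0.4 -0.   0.2] j6 -1.1
shift in tool now [-335.4  411.7  103.8]  after turn [-428.8  313.4  103.3]  turn [ -0.    0.1 -14.7] dist 541.1
```

Request:
{"method": "servo_tool", "body": {
  "plan": [
    [[0,0,-7.3],[-34,41,8],91],
    [[0,0,-7.3],[-38,38,8],91],
    [[0,0,0],[-43,31,11],91],
    [[0,0,0],[-43,31,11],91],
    [[0,0,0],[-43,31,11],91],
    [[0,0,0],[-43,31,11],91],
    [[0,0,0],[-43,31,11],91],
    [[0,0,0],[-43,31,11],91],
    [[0,0,0],[-43,31,11],91],
    [[0,0,0],[-43,31,11],91]
  ],
  "squeeze": 3
}}

```text
time_s: 1.4
ee_pos: [472.8, 102.7, 105.5]
ee_rot: [179.9, -0.1, 88.9]
force: [2.0, 1.6, 0.6]
gripper_width: 91.1
```

```bash
python3 go.py 463 111 110 88; python3 - <<'E'
from workcell import env
import cv2,pickle
f=env.grab_frame("wrist"); pickle.dump(f,open("w1.pkl","wb"))
cv2.imwrite("pics/w1.png",f["pixels"][:,:,::-1])
E
```

```text
t 1.4 pos [472.8 102.7 105.5] rot [ 1.799e+02 -1.000e-01  8.890e+01] wid 91.07 F [2.  1.6 0.6] j6 -78.1
shift in tool now [  8.1 -10.   -4.5]  after turn [  7.9 -10.1  -4.5]  turn [ 0.1 -0.1  0.9] dist 13.6
```

View pics/w1.png

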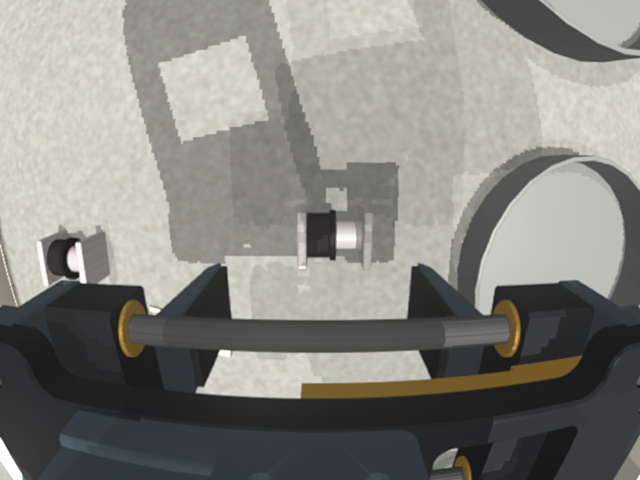

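```bash
python3 - <<'E'
from h import *
f=pickle.load(open("w1.pkl","rb"))
im=f["pixels"][:,:,::-1]
cv2.imwrite("pics/w1z.png",cv2.resize(im[190:290,270:400],None,fx=6,fy=6,interpolation=cv2.INTER_CUBIC))
for p in ((299,212),(298,267),(372,212),(371,265)): print(unproj(f,*p,40,True).round(1))
for x,y,w in ((463,111,88),):
  c,s=np.cos(np.radians(w)),np.sin(np.radians(w))
  for L,T in ((-25,-20),(-25,20),(25,-20),(25,20)): print(proj(f,[x+c*L-s*T,y+s*L+c*T,40],True).round())
E
```

```text
[442.5  89.1  40. ]
[480.   87.2  40. ]
[443.3 136.5  40. ]
[479.6 136.5  40. ]
[295. 270.]
[295. 212.]
[369. 271.]
[372. 213.]
```

View pics/w1z.png

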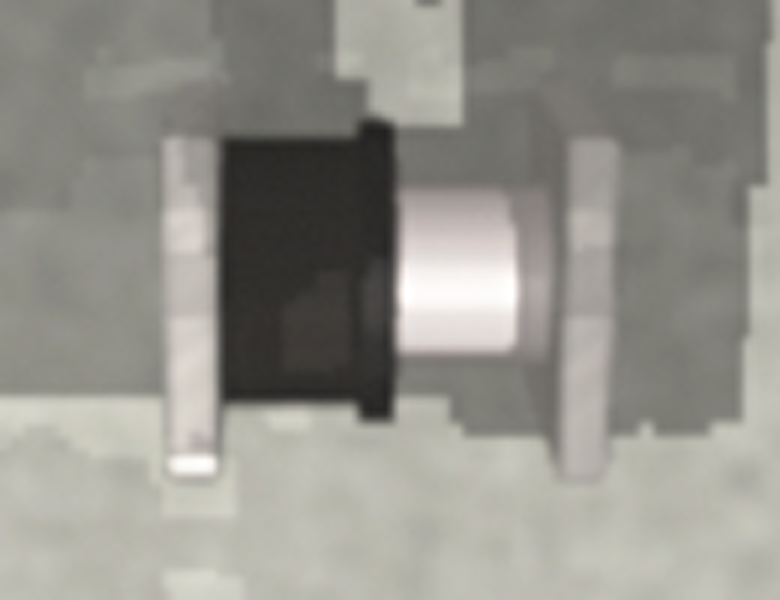

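Request:
{"method": "servo_tool", "body": {
  "plan": [
    [[0,0,0],[9,-11,40],91],
    [[0,0,0],[0,0,35],91],
    [[0,0,0],[0,0,15],91],
    [[0,0,0],[0,0,6],80],
    [[0,0,0],[0,0,0],70],
    [[0,0,0],[0,0,0],62],
    [[0,0,0],[0,0,0],62],
    [[0,0,0],[0,0,0],62],
    [[0,0,0],[0,0,0],62],
    [[0,0,0],[0,0,0],62]
  ],
  "squeeze": 3
}}

```text
time_s: 2.7
ee_pos: [468.4, 106.1, 7.7]
ee_rot: [179.5, 0.1, 88.4]
force: [-0.1, -0.6, -0.7]
gripper_width: 62.1
```

```bash
python3 go.py 462 112 5 88.9; python3 - <<'E'
from workcell import env
import cv2,pickle
f=env.grab_frame("wrist"); cv2.imwrite("pics/w2.png",f["pixels"][:,:,::-1])
E
```

```text
t 2.7 pos [468.4 106.1   7.7] rot [1.795e+02 1.000e-01 8.840e+01] wid 62.15 F [-0.1 -0.6 -0.7] j6 -76.7
shift in tool now [ 5.7 -6.6  2.6]  after turn [ 5.8 -6.5  2.7]  turn [ 0.5  0.1 -0.5] dist 9.1
```

View pics/w2.png

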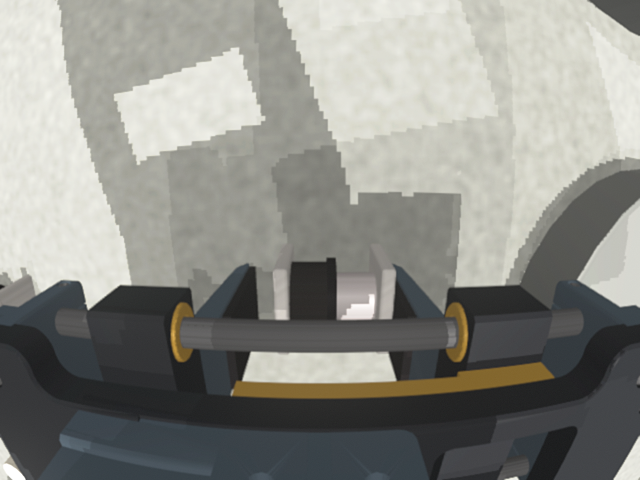

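Request:
{"method": "servo_tool", "body": {
  "plan": [
    [[0,0,0],[5.5,-6.5,2],62],
    [[0,0,0],[1,-1,0.5],62],
    [[0,0,0],[0,0,0],62],
    [[0,0,0],[0,0,0],54],
    [[0,0,0],[0,0,0],46],
    [[0,0,0],[0,0,0],40],
    [[0,0,0],[0,0,0],35],
    [[0,0,0],[0,0,0],30],
    [[0,0,0],[0,0,0],30],
    [[0,0,0],[0,0,0],30]
  ],
  "squeeze": 3
}}

```text
time_s: 4.0
ee_pos: [460.4, 113.2, 4.8]
ee_rot: [179.5, 0.1, 88.4]
force: [-0.7, 0.6, -0.6]
gripper_width: 46.4
```

Request:
{"method": "servo_tool", "body": {
  "plan": [
    [[0,0,0],[0,0,0],30],
    [[0,0,0],[0,0,0],30],
    [[0,0,0],[0,0,0],30],
    [[0,0,0],[0,0,0],30],
    [[0,0,0],[0,0,0],30],
    [[0,0,0],[0,0,0],30],
    [[0,0,0],[0,0,0],30],
    [[0,0,0],[0,0,0],30],
    [[0,0,0],[0,0,0],30],
    [[0,0,0],[0,0,0],30]
  ],
  "squeeze": 10
}}

```text
time_s: 5.25
ee_pos: [460.5, 113.1, 4.8]
ee_rot: [179.5, 0.1, 88.4]
force: [-0.7, 0.1, -0.1]
gripper_width: 37.5
```

```bash
python3 go.py 493 306 140 88.4
```

```text
t 5.25 pos [460.5 113.1   4.8] rot [1.795e+02 1.000e-01 8.840e+01] wid 37.5 F [-0.7  0.1 -0.1] j6 -75.6
shift in tool now [ 193.5   28.5 -135.2]  after turn [ 193.7   27.1 -135.2]  turn [0.5 0.1 0. ] dist 237.8
```

Foot A gave 12.5 mm at 10 N, so it is worn and goes to the tub.

Request:
{"method": "servo_tool", "body": {
  "plan": [
    [[0,0,0],[0,0,-35],30],
    [[0,0,0],[0,0,-35],30],
    [[0,0,0],[30,-3,-15],30],
    [[0,0,0],[40,-4,0],30],
    [[0,0,0],[40,-4,0],30],
    [[0,0,0],[40,-4,0],30],
    [[0,0,0],[30,-1,0],30],
    [[0,0,0],[12,0,0],30],
    [[0,0,0],[0,0,0],30],
    [[0,0,0],[0,0,0],30]
  ]
}}

```text
time_s: 6.5
ee_pos: [447.4, 308.9, 90.2]
ee_rot: [179.7, 0.2, 88.3]
force: [-0.3, -0.4, -0.9]
gripper_width: 37.2
```

```bash
python3 go.py 450 306 12 88.4;python3 - <<'E'
from workcell import env
import cv2,pickle
f=env.grab_frame("wrist"); cv2.imwrite("pics/w3.png",f["pixels"][:,:,::-1])
E
```

```text
t 6.5 pos [447.4 308.9  90.2] rot [179.7   0.2  88.3] wid 37.22 F [-0.3 -0.4 -0.9] j6 -54.4
shift in tool now [-2.5  2.2 78.2]  after turn [-2.8  2.7 78.2]  turn [ 0.3  0.2 -0.1] dist 78.3
```

View pics/w3.png

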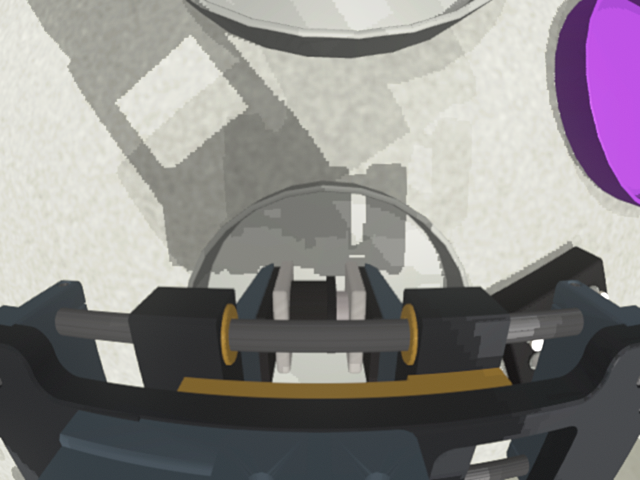

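Request:
{"method": "servo_tool", "body": {
  "plan": [
    [[0,0,0],[-2,2,35],30],
    [[0,0,0],[0,0,28],30],
    [[0,0,0],[0,0,10],30],
    [[0,0,0],[0,0,3],30],
    [[0,0,0],[0,0,1],30],
    [[0,0,0],[0,0,0],40],
    [[0,0,0],[0,0,0],46],
    [[0,0,0],[0,0,0],52],
    [[0,0,0],[0,0,0],60],
    [[0,0,0],[0,0,0],68]
  ]
}}

```text
time_s: 7.8
ee_pos: [453.7, 304.7, 16.4]
ee_rot: [179.2, -0.1, 88.0]
force: [0.7, 0.2, 0.1]
gripper_width: 66.6
```

```bash
python3 go.py 478 -108 100 87;python3 - <<'E'
from workcell import env
import cv2,pickle
f=env.grab_frame("wrist"); cv2.imwrite("pics/w4.png",f["pixels"][:,:,::-1])
E
```

```text
t 7.8 pos [453.7 304.7  16.4] rot [ 1.792e+02 -1.000e-01  8.800e+01] wid 66.65 F [0.7 0.2 0.1] j6 -54.7
shift in tool now [-411.5   39.6  -83.6]  after turn [-410.8   45.8  -83.6]  turn [ 0.8 -0.1  1. ] dist 421.8
```

View pics/w4.png

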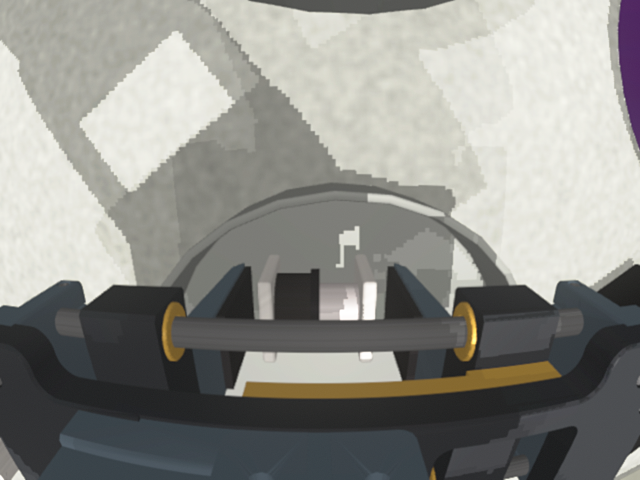

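Request:
{"method": "servo_tool", "body": {
  "plan": [
    [[0,0,0],[0,0,-40],68],
    [[0.8,0,1],[0,0,-40],80],
    [[0,0,0],[-40,4,-5],91],
    [[0,0,0],[-55,6,0],91],
    [[0,0,0],[-55,6,0],91],
    [[0,0,0],[-55,6,0],91],
    [[0,0,0],[-55,6,0],91],
    [[0,0,0],[-55,6,0],91],
    [[0,0,0],[-50,6,0],91],
    [[0,0,0],[-30,4,0],91]
  ],
  "squeeze": 3
}}

```text
time_s: 9.1
ee_pos: [479.6, -101.4, 104.8]
ee_rot: [179.6, -0.1, 87.4]
force: [0.3, 0.0, 0.5]
gripper_width: 91.1
```

```bash
python3 go.py 478 -108 10 87;python3 - <<'E'
from workcell import env
import cv2,pickle
f=env.grab_frame("wrist"); cv2.imwrite("pics/w5.png",f["pixels"][:,:,::-1]); pickle.dump(f,open("w5.pkl","wb"))
im=f["pixels"][:,:,::-1]
cv2.imwrite("pics/w5z.png",cv2.resize(im[190:290,250:420],None,fx=4.5,fy=4.5,interpolation=cv2.INTER_CUBIC))
E
```

```text
t 9.1 pos [ 479.6 -101.4  104.8] rot [ 1.796e+02 -1.000e-01  8.740e+01] wid 91.12 F [0.3 0.  0.5] j6 -100.9
shift in tool now [-6.9 -1.9 94.8]  after turn [-6.7 -1.3 94.8]  turn [ 0.4 -0.1  0.4] dist 95.0
```

View pics/w5z.png

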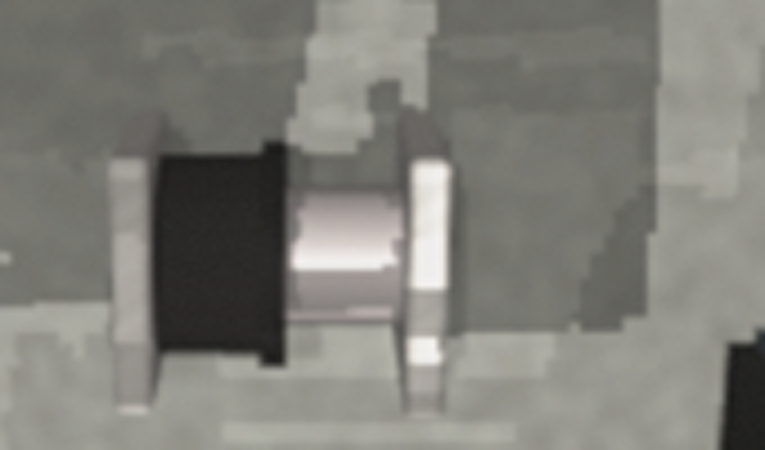

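```bash
python3 - <<'E'
from h import *
f=pickle.load(open("w5.pkl","rb"))
q=[unproj(f,250+(a+.5)/4.5-.5,190+(b+.5)/4.5-.5,40,True) for a,b in ((109,158),(116,410),(450,160),(445,412))]
q=np.array(q)[:,:2]; print(q.round(1),q.mean(0)); e=q[2:]-q[:2]; print(np.degrees(np.arctan2(e[:,1],e[:,0])),np.linalg.norm(e,axis=1))
E
```

```text
[[ 456.7 -131.1]
 [ 495.7 -133.2]
 [ 459.3  -81.8]
 [ 498.2  -83.4]] [ 477.46356199 -107.35189567]
[86.95991744 87.03254671] [49.40096567 49.84054586]
```

Request:
{"method": "servo_tool", "body": {
  "plan": [
    [[0,0,0],[-6,-2,35],91],
    [[0,0,0],[0,0,35],91],
    [[0,0,0],[0,0,18],91],
    [[0,0,0],[0,0,7],80],
    [[0,0,0],[0,0,2],70],
    [[0,0,0],[0,0,0],62],
    [[0,0,0],[0,0,0],62],
    [[0,0,0],[0,0,0],62],
    [[0,0,0],[0,0,0],62],
    [[0,0,0],[0,0,0],62]
  ],
  "squeeze": 3
}}

```text
time_s: 10.4
ee_pos: [482.2, -111.3, 8.8]
ee_rot: [179.1, 0.1, 87.2]
force: [-0.3, 0.4, -0.3]
gripper_width: 62.0
```

```bash
python3 go.py 477.5 -107.5 5 87
```

```text
t 10.4 pos [ 482.2 -111.3    8.8] rot [1.791e+02 1.000e-01 8.720e+01] wid 62.02 F [-0.3  0.4 -0.3] j6 -101.7
shift in tool now [ 3.6 -4.9  3.7]  after turn [ 3.6 -4.9  3.8]  turn [0.9 0.1 0.2] dist 7.1
```

Request:
{"method": "servo_tool", "body": {
  "plan": [
    [[0.9,0,0],[3.5,-5,3],62],
    [[0,0,0],[0.5,0,0.5],62],
    [[0,0,0],[0,0,0],62],
    [[0,0,0],[0,0,0],54],
    [[0,0,0],[0,0,0],46],
    [[0,0,0],[0,0,0],40],
    [[0,0,0],[0,0,0],35],
    [[0,0,0],[0,0,0],30],
    [[0,0,0],[0,0,0],30],
    [[0,0,0],[0,0,0],30]
  ],
  "squeeze": 3
}}

```text
time_s: 11.65
ee_pos: [476.9, -106.6, 4.8]
ee_rot: [-180.0, 0.1, 87.2]
force: [0.3, -0.5, -0.2]
gripper_width: 46.3
```

Request:
{"method": "servo_tool", "body": {
  "plan": [
    [[0,0,0],[0,0,0],30],
    [[0,0,0],[0,0,0],30],
    [[0,0,0],[0,0,0],30],
    [[0,0,0],[0,0,0],30],
    [[0,0,0],[0,0,0],30],
    [[0,0,0],[0,0,0],30],
    [[0,0,0],[0,0,0],30],
    [[0,0,0],[0,0,0],30],
    [[0,0,0],[0,0,0],30],
    [[0,0,0],[0,0,0],30]
  ],
  "squeeze": 10
}}

```text
time_s: 12.9
ee_pos: [476.9, -106.7, 4.8]
ee_rot: [-180.0, 0.1, 87.2]
force: [-0.8, 0.7, -0.2]
gripper_width: 37.2
```

```bash
python3 go.py 429 -308 90 94; python3 go.py 477.5 -107.5 90 87
```

```text
t 12.9 pos [ 476.9 -106.7    4.8] rot [-1.80e+02  1.00e-01  8.72e+01] wid 37.19 F [-0.8  0.7 -0.2] j6 -100.9
shift in tool now [-203.6  -37.9  -84.8]  after turn [-197.5  -61.8  -85.2]  turn [-0.1  0.1 -6.8] dist 223.8
t 12.9 pos [ 476.9 -106.7    4.8] rot [-1.80e+02  1.00e-01  8.72e+01] wid 37.19 F [-0.8  0.7 -0.2] j6 -100.9
shift in tool now [ -0.9   0.5 -85.2]  after turn [ -0.8   0.6 -85.2]  turn [-0.   0.1  0.2] dist 85.2
```

Foot C also gave way, 12.8 mm at 10 N, so it is worn and goes to the tub's other side.

Request:
{"method": "servo_tool", "body": {
  "plan": [
    [[0,0,0],[0,0,-38],30],
    [[0,0,0],[0,0,-38],30],
    [[0,0,0],[40,5,-12],30],
    [[0,0,0],[52,6,0],30],
    [[0,0,0],[52,6,0],30],
    [[0,0,0],[52,6,0],30],
    [[0,0,0],[52,6,0],30],
    [[0,0,0],[52,6,0],30],
    [[0,0,0],[52,6,0],30],
    [[0,0,0],[35,4,0],30]
  ]
}}

```text
time_s: 14.15
ee_pos: [543.2, 286.8, 93.6]
ee_rot: [-179.9, 0.1, 86.8]
force: [-0.2, -0.2, -1.3]
gripper_width: 37.6
```

```bash
python3 go.py 545 306 90 88;python3 - <<'E'
from workcell import env
import cv2,pickle
f=env.grab_frame("wrist"); cv2.imwrite("pics/w6.png",f["pixels"][:,:,::-1])
E
```

```text
t 14.15 pos [543.2 286.8  93.6] rot [-1.799e+02  1.000e-01  8.680e+01] wid 37.63 F [-0.2 -0.2 -1.3] j6 -60.0
shift in tool now [19.3  0.7  3.6]  after turn [19.3  1.1  3.6]  turn [-0.1  0.1 -1.2] dist 19.6
```

View pics/w6.png

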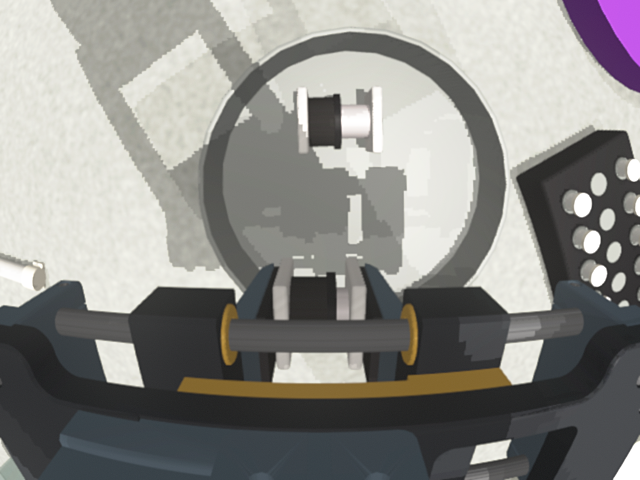

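Request:
{"method": "servo_tool", "body": {
  "plan": [
    [[0,0,0],[14,0,0],30],
    [[0,0,0],[0,0,0],30],
    [[0,0,0],[0,0,0],30],
    [[0,0,0],[0,0,10],30],
    [[0,0,0],[0,0,10],30],
    [[0,0,0],[0,0,5],30],
    [[0,0,0],[0,0,0],30],
    [[0,0,0],[0,0,0],30],
    [[0,0,0],[0,0,0],30],
    [[0,0,0],[0,0,0],30]
  ]
}}

```text
time_s: 15.45
ee_pos: [544.0, 302.6, 65.8]
ee_rot: [-179.9, 0.1, 86.8]
force: [0.3, -0.0, -1.3]
gripper_width: 37.1
```

```bash
python3 go.py 545 306 11 87
```

```text
t 15.45 pos [544.  302.6  65.8] rot [-1.799e+02  1.000e-01  8.680e+01] wid 37.13 F [ 0.3 -0.  -1.3] j6 -58.8
shift in tool now [ 3.5  0.9 54.8]  after turn [ 3.4  0.8 54.8]  turn [-0.1  0.1 -0.2] dist 54.9
```

Request:
{"method": "servo_tool", "body": {
  "plan": [
    [[0,0,0],[3,1,30],30],
    [[0,0,0],[0,0,15],30],
    [[0,0,0],[0,0,6],30],
    [[0,0,0],[0,0,3],30],
    [[0,0,0],[0,0,1],30],
    [[0,0,0],[0,0,0],30],
    [[0,0,0],[0,0,0],40],
    [[0,0,0],[0,0,0],46],
    [[0,0,0],[0,0,0],52],
    [[0,0,0],[0,0,0],62]
  ]
}}

```text
time_s: 16.7
ee_pos: [548.0, 307.0, 13.4]
ee_rot: [179.7, -0.2, 86.8]
force: [-0.1, -0.1, 0.8]
gripper_width: 59.4
```

```bash
python3 go.py 545 306 100 93
```

```text
t 16.7 pos [548.  307.   13.4] rot [179.7  -0.2  86.8] wid 59.42 F [-0.1 -0.1  0.8] j6 -58.6
shift in tool now [ -0.9  -2.5 -86.6]  after turn [ -0.8  -3.  -86.6]  turn [ 0.3 -0.2 -6.2] dist 86.6
```

Request:
{"method": "servo_tool", "body": {
  "plan": [
    [[0,0,0],[0,0,-20],70],
    [[0,0,0],[0,0,-40],70],
    [[0,0,-6],[0,0,-25],80],
    [[0,0,0],[-45,10,-5],91],
    [[0,0,0],[-55,12,0],91],
    [[0,0,0],[-55,12,0],91],
    [[0,0,0],[-55,12,0],91],
    [[0,0,0],[-55,12,0],91],
    [[0,0,0],[-50,10,0],91],
    [[0,0,0],[-30,7,0],91]
  ],
  "squeeze": 3
}}

```text
time_s: 17.95
ee_pos: [645.6, -40.8, 108.3]
ee_rot: [179.3, -0.2, 93.3]
force: [-0.3, 0.4, -0.7]
gripper_width: 90.8
```

```bash
python3 go.py 642 -44 100 93;python3 - <<'E'
from workcell import env
import cv2,pickle
f=env.grab_frame("wrist"); cv2.imwrite("pics/w7.png",f["pixels"][:,:,::-1]); pickle.dump(f,open("w7.pkl","wb"))
im=f["pixels"][:,:,::-1]
cv2.imwrite("pics/w7z.png",cv2.resize(im[180:300,250:420],None,fx=4.5,fy=4.5,interpolation=cv2.INTER_CUBIC))
E
```

```text
t 17.95 pos [645.6 -40.8 108.3] rot [179.3  -0.2  93.3] wid 90.84 F [-0.3  0.4 -0.7] j6 -98.3
shift in tool now [-3.1 -3.9  8.2]  after turn [-3.1 -3.8  8.3]  turn [ 0.7 -0.2  0.3] dist 9.6
```

View pics/w7z.png

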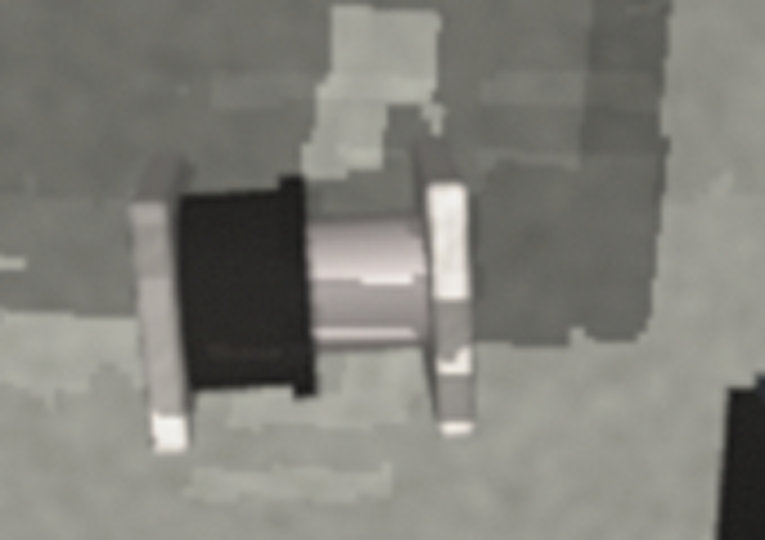

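```bash
python3 - <<'E'
from h import *
f=pickle.load(open("w7.pkl","rb"))
q=[unproj(f,250+(a+.5)/4.5-.5,180+(b+.5)/4.5-.5,40,True) for a,b in ((132,205),(154,450),(466,183),(473,434))]
q=np.array(q)[:,:2]; print(q.round(1),q.mean(0)); e=q[2:]-q[:2]; print(np.degrees(np.arctan2(e[:,1],e[:,0])),np.linalg.norm(e,axis=1))
E
python3 go.py 642 -44 5 96
```

```text
[[627.1 -69.5]
 [665.4 -65.1]
 [621.  -20.8]
 [660.  -16.4]] [643.34890454 -42.96325316]
[97.14763824 96.35021403] [49.10275234 48.96605134]
t 18.0 pos [646.8 -44.2 108.3] rot [ 1.792e+02 -1.000e-01  9.330e+01] wid 91.13 F [ 1.4 -2.2  0.9] j6 -98.4
shift in tool now [  0.4  -6.3 103.2]  after turn [  0.7  -4.8 103.3]  turn [ 0.8 -0.  -2.7] dist 103.4
```

Request:
{"method": "servo_tool", "body": {
  "plan": [
    [[0.8,0,-3.4],[0,-4,30],91],
    [[0,0,0],[0,0,37],91],
    [[0,0,0],[0,0,20],91],
    [[0,0,0],[0,0,8],80],
    [[0,0,0],[0,0,2],70],
    [[0,0,0],[0,0,0],64],
    [[0,0,0],[0,0,0],64],
    [[0,0,0],[0,0,0],64],
    [[0,0,0],[0,0,0],64],
    [[0,0,0],[0,0,0],64]
  ],
  "squeeze": 3
}}

```text
time_s: 19.25
ee_pos: [647.2, -46.0, 13.7]
ee_rot: [179.4, 0.1, 96.6]
force: [-0.4, -0.8, 0.1]
gripper_width: 63.9
```

```bash
python3 go.py 643.3 -43 5 96.5
```

```text
t 19.25 pos [647.2 -46.   13.7] rot [1.794e+02 1.000e-01 9.660e+01] wid 63.87 F [-0.4 -0.8  0.1] j6 -101.7
shift in tool now [ 3.4 -3.6  8.6]  after turn [ 3.4 -3.6  8.7]  turn [0.6 0.1 0.1] dist 10.0
```

Request:
{"method": "servo_tool", "body": {
  "plan": [
    [[0.6,0,0],[3.5,-3.5,7],64],
    [[0,0,0],[0.5,0,1],62],
    [[0,0,0],[0,0,0],62],
    [[0,0,0],[0,0,0],54],
    [[0,0,0],[0,0,0],46],
    [[0,0,0],[0,0,0],40],
    [[0,0,0],[0,0,0],35],
    [[0,0,0],[0,0,0],30],
    [[0,0,0],[0,0,0],30],
    [[0,0,0],[0,0,0],30]
  ],
  "squeeze": 3
}}

```text
time_s: 20.5
ee_pos: [642.8, -42.0, 4.7]
ee_rot: [-179.9, 0.1, 96.6]
force: [-0.4, -0.4, 0.1]
gripper_width: 46.3
```

Request:
{"method": "servo_tool", "body": {
  "plan": [
    [[0,0,0],[0,0,0],30],
    [[0,0,0],[0,0,0],30],
    [[0,0,0],[0,0,0],30],
    [[0,0,0],[0,0,0],30],
    [[0,0,0],[0,0,0],30],
    [[0,0,0],[0,0,0],30],
    [[0,0,0],[0,0,0],30],
    [[0,0,0],[0,0,0],30],
    [[0,0,0],[0,0,0],30],
    [[0,0,0],[0,0,0],30]
  ],
  "squeeze": 10
}}

```text
time_s: 21.75
ee_pos: [642.8, -42.1, 4.7]
ee_rot: [-179.9, 0.1, 96.6]
force: [0.6, 1.2, -0.7]
gripper_width: 37.2
```

```bash
python3 go.py 489 -304 90 94; python3 - <<'E'
from workcell import env
import cv2
f=env.grab_frame("wrist"); cv2.imwrite("pics/w8.png",f["pixels"][:,:,::-1])
E
```

```text
t 21.75 pos [642.8 -42.1   4.7] rot [-1.799e+02  1.000e-01  9.660e+01] wid 37.21 F [ 0.6  1.2 -0.7] j6 -101.3
shift in tool now [-242.6 -183.1  -84.7]  after turn [-250.6 -171.7  -85.3]  turn [-0.1  0.1  2.6] dist 315.5
```

View pics/w8.png

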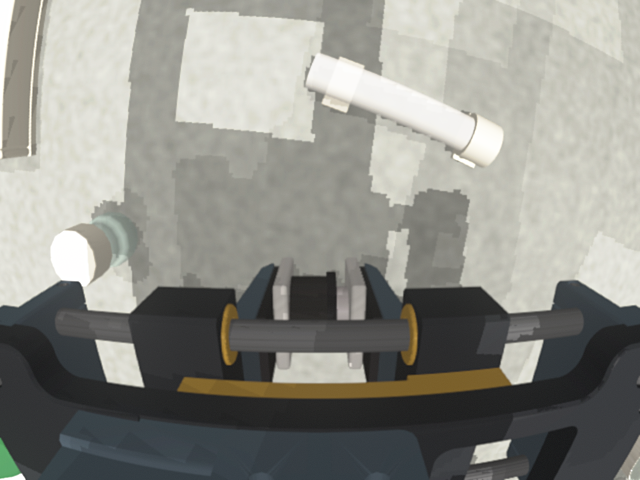

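Foot B gave 12.8 mm at 10 N, so all three are worn and it goes to the tub too. I'll hover beside the tub first to see the two feet already there and measure the gap.

Request:
{"method": "servo_tool", "body": {
  "plan": [
    [[0,0,0],[0,0,-38],30],
    [[0,0,9.3],[0,0,-38],30],
    [[0,0,0],[25,-5,-25],30],
    [[0,0,0],[50,-10,0],30],
    [[0,0,0],[50,-10,0],30],
    [[0,0,0],[50,-10,0],30],
    [[0,0,0],[50,-10,0],30],
    [[0,0,0],[50,-10,0],30],
    [[0,0,0],[50,-10,0],30],
    [[0,0,0],[25,-3,0],30]
  ]
}}

```text
time_s: 23.05
ee_pos: [592.5, 318.8, 107.0]
ee_rot: [-179.8, 0.1, 86.7]
force: [0.3, -1.0, -0.9]
gripper_width: 37.6
```

Request:
{"method": "servo_tool", "body": {
  "plan": [
    [[0,0,0],[7,0,0],30],
    [[0,0,0],[0,0,0],30],
    [[0,0,0],[0,0,0],30],
    [[0,0,0],[0,0,0],30],
    [[0,0,0],[0,0,0],30],
    [[0,0,0],[0,0,0],30],
    [[0,0,0],[0,0,0],30],
    [[0,0,0],[0,0,0],30],
    [[0,0,0],[0,0,0],30],
    [[0,0,0],[0,0,0],30]
  ]
}}

```text
time_s: 24.3
ee_pos: [594.0, 321.2, 106.6]
ee_rot: [-179.8, 0.3, 86.5]
force: [0.7, -1.0, -1.4]
gripper_width: 37.3
```

```bash
python3 go.py 500 306 90 87;python3 - <<'E'
from workcell import env
import cv2,pickle
f=env.grab_frame("wrist"); cv2.imwrite("pics/w9.png",f["pixels"][:,:,::-1]); pickle.dump(f,open("w9.pkl","wb"))
E
```

```text
t 24.3 pos [594.  321.2 106.6] rot [-179.8    0.3   86.5] wid 37.28 F [ 0.7 -1.  -1.4] j6 -58.9
shift in tool now [-20.8 -92.8  17.1]  after turn [-20.1 -93.   16.6]  turn [-0.2  0.3 -0.5] dist 96.6
```

View pics/w9.png

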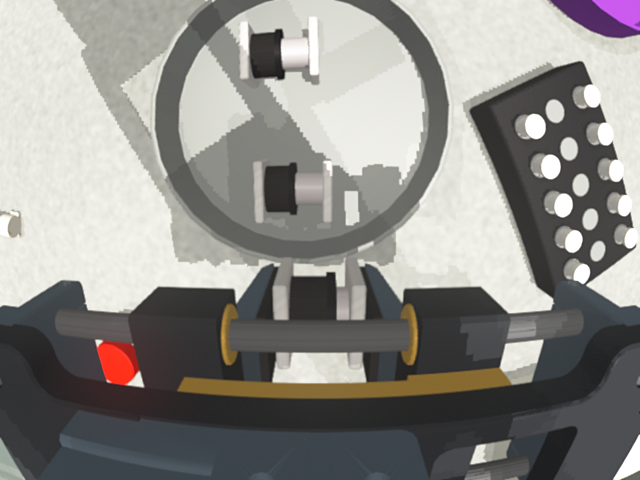

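```bash
python3 - <<'E'
from h import *
f=pickle.load(open("w9.pkl","rb"))
for n,c in (("A",((241,22),(242,79),(319,18),(319,82))),("C",((254,162),(256,222),(331,160),(331,221)))):
  print(n,np.array([unproj(f,a,b,45,True)[:2] for a,b in c]).round(1).tolist())
print([unproj(f,a,b,45,True)[:2].round(0).tolist() for a,b in ((156,120),(449,120),(300,261))])
im=f["pixels"][:,:,::-1]
cv2.imwrite("pics/w9z.png",cv2.resize(im[0:240,220:350],None,fx=2.5*1,fy=2.5,interpolation=cv2.INTER_CUBIC))
E
```

```text
A [[435.1, 279.5], [474.2, 278.4], [437.6, 329.0], [480.6, 326.4]]
C [[528.2, 282.5], [566.8, 280.3], [530.3, 330.9], [569.2, 328.7]]
[[493.0, 218.0], [507.0, 408.0], [595.0, 307.0]]
```

View pics/w9z.png

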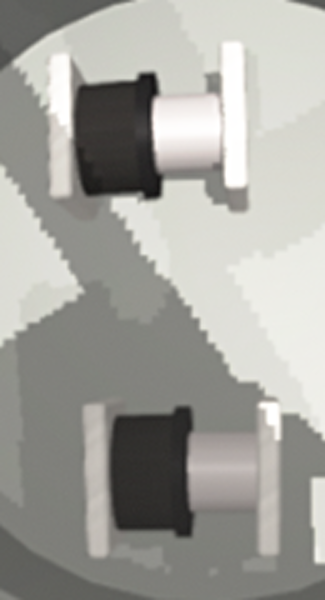

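Request:
{"method": "servo_tool", "body": {
  "plan": [
    [[0,0,-0.5],[-4,-18,0],30],
    [[0,0,0],[-6,-30,0],30],
    [[0,0,0],[-5,-25,0],30],
    [[0,0,0],[-2,-10,5],30],
    [[0,0,0],[0,-2,10],30],
    [[0,0,0],[0,0,10],30],
    [[0,0,0],[0,0,5],30],
    [[0,0,0],[0,0,0],30],
    [[0,0,0],[0,0,0],30],
    [[0,0,0],[0,0,0],30]
  ]
}}

```text
time_s: 25.6
ee_pos: [509.4, 309.3, 74.0]
ee_rot: [-180.0, 0.2, 87.0]
force: [1.0, 0.3, -0.5]
gripper_width: 37.4
```

```bash
python3 go.py 503.5 306 65 87
```

```text
t 25.6 pos [509.4 309.3  74. ] rot [-180.     0.2   87. ] wid 37.44 F [ 1.   0.3 -0.5] j6 -56.6
shift in tool now [-3.6 -5.8  9. ]  after turn [-3.6 -5.8  9. ]  turn [-0.   0.2 -0. ] dist 11.3
```

Request:
{"method": "servo_tool", "body": {
  "plan": [
    [[0,0,0],[-3,-6,6],30],
    [[0,0,0],[0,0,4],30],
    [[0,0,0],[0,0,4],30],
    [[0,0,0],[0,0,4],30],
    [[0,0,0],[0,0,0],30],
    [[0,0,0],[0,0,0],30],
    [[0,0,0],[0,0,0],30],
    [[0,0,0],[0,0,0],30],
    [[0,0,0],[0,0,0],30],
    [[0,0,0],[0,0,0],30]
  ]
}}

```text
time_s: 26.85
ee_pos: [503.2, 306.6, 55.4]
ee_rot: [180.0, 0.2, 87.0]
force: [-0.2, 0.6, -1.6]
gripper_width: 37.3
```

```bash
python3 go.py 503.5 306 11 87;python3 - <<'E'
from workcell import env
import cv2,pickle
f=env.grab_frame("wrist"); cv2.imwrite("pics/w10.png",f["pixels"][:,:,::-1]); pickle.dump(f,open("w10.pkl","wb"))
f=env.grab_frame("side"); cv2.imwrite("pics/s10.png",cv2.resize(f["pixels"][100:240,240:400,::-1],None,fx=4,fy=4,interpolation=cv2.INTER_CUBIC))
E
```

```text
t 26.85 pos [503.2 306.6  55.4] rot [180.    0.2  87. ] wid 37.3 F [-0.2  0.6 -1.6] j6 -56.5
shift in tool now [-0.4  0.3 44.4]  after turn [-0.6  0.3 44.4]  turn [ 0.   0.2 -0. ] dist 44.4
```

View pics/s10.png

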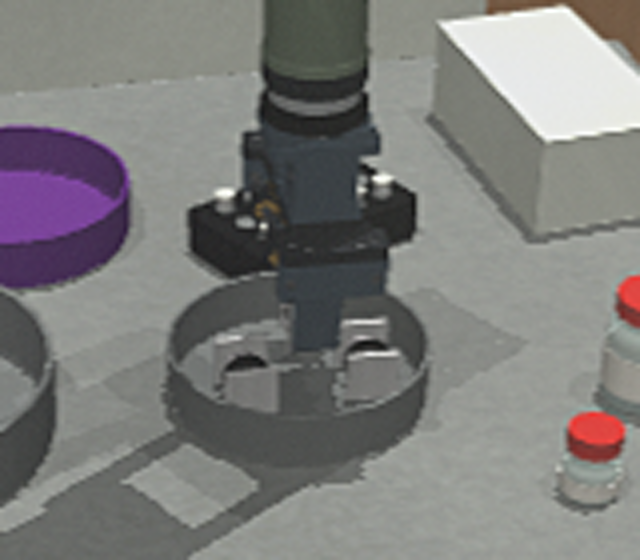

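View pics/w10.png

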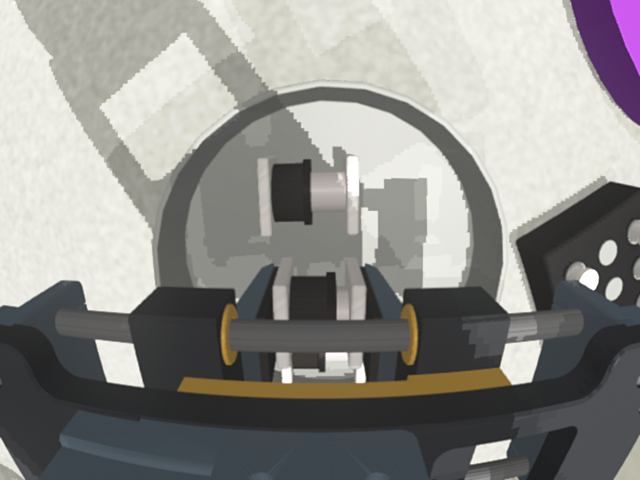

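```bash
python3 - <<'E'
from h import *
f=pickle.load(open("w10.pkl","rb"))
for c in ((258,158),(263,236),(359,154),(355,234)): print(unproj(f,*c,45,True).round(1))
E
```

```text
[434.4 278.9  45. ]
[473.9 278.2  45. ]
[435.3 328.2  45. ]
[475.3 324.8  45. ]
```

Request:
{"method": "servo_tool", "body": {
  "plan": [
    [[0,0,0],[0,-1,4],30],
    [[0,0,0],[0,0,4],30],
    [[0,0,0],[0,0,4],30],
    [[0,0,0],[0,0,4],30],
    [[0,0,0],[0,0,4],30],
    [[0,0,0],[0,0,4],30],
    [[0,0,0],[0,0,4],30],
    [[0,0,0],[0,0,0],30],
    [[0,0,0],[0,0,0],30],
    [[0,0,0],[0,0,0],30]
  ]
}}

```text
time_s: 28.2
ee_pos: [502.1, 306.5, 25.1]
ee_rot: [180.0, 0.2, 87.0]
force: [0.9, -0.2, -0.8]
gripper_width: 37.3
```

```bash
python3 go.py 502 306 11 87
```

```text
t 28.2 pos [502.1 306.5  25.1] rot [180.    0.2  87. ] wid 37.34 F [ 0.9 -0.2 -0.8] j6 -56.4
shift in tool now [-0.4 -0.  14.1]  after turn [-0.5 -0.  14.1]  turn [ 0.   0.2 -0. ] dist 14.1
```

Request:
{"method": "servo_tool", "body": {
  "plan": [
    [[0,0,0],[0,0,4],30],
    [[0,0,0],[0,0,4],30],
    [[0,0,0],[0,0,4],30],
    [[0,0,0],[0,0,1],30],
    [[0,0,0],[0,0,0],30],
    [[0,0,0],[0,0,0],40],
    [[0,0,0],[0,0,0],46],
    [[0,0,0],[0,0,0],52],
    [[0,0,0],[0,0,0],60],
    [[0,0,0],[0,0,0],66]
  ]
}}

```text
time_s: 29.45
ee_pos: [502.6, 306.7, 12.0]
ee_rot: [179.9, 0.2, 87.0]
force: [-0.0, -0.4, 0.7]
gripper_width: 65.2
```

Request:
{"method": "servo_tool", "body": {
  "plan": [
    [[0,0,0],[0,0,0],66],
    [[0,0,0],[0,0,0],66],
    [[0,0,0],[0,0,-10],66],
    [[0,0,0],[0,0,-25],66],
    [[0,0,0],[0,0,-40],66],
    [[0,0,0],[0,30,-40],66],
    [[0,0,0],[0,40,-20],66],
    [[0,0,0],[0,30,0],66],
    [[0,0,0],[0,0,0],66],
    [[0,0,0],[0,0,0],66]
  ]
}}

```text
time_s: 30.7
ee_pos: [603.7, 301.9, 156.5]
ee_rot: [179.8, 0.1, 87.0]
force: [0.1, -0.5, -0.8]
gripper_width: 65.9
```

```bash
python3 go.py 502 306 150 87;python3 - <<'E'
from workcell import env
import cv2,pickle
f=env.grab_frame("wrist"); cv2.imwrite("pics/w11.png",f["pixels"][:,:,::-1])
f=env.grab_frame("side"); cv2.imwrite("pics/s11.png",f["pixels"][:,:,::-1])
f=env.grab_frame("top"); cv2.imwrite("pics/t11.png",f["pixels"][:,:,::-1])
E
```

```text
t 30.7 pos [603.7 301.9 156.5] rot [1.798e+02 1.000e-01 8.700e+01] wid 65.86 F [ 0.1 -0.5 -0.8] j6 -61.3
shift in tool now [  -1.2 -101.8    6.1]  after turn [  -1.2 -101.7    6.5]  turn [0.2 0.1 0. ] dist 102.0
```

View pics/w11.png

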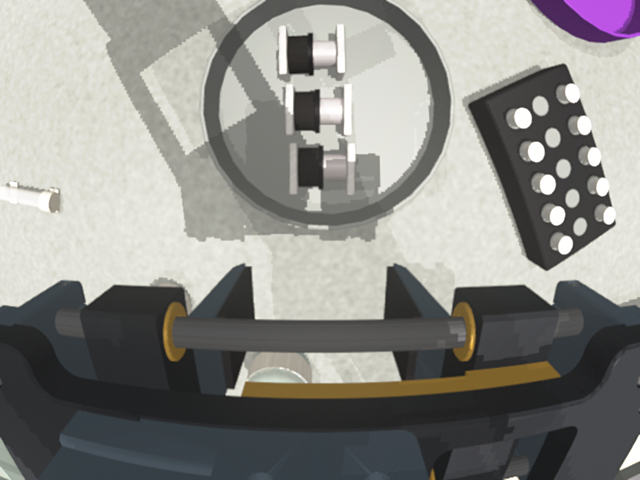

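View pics/s11.png

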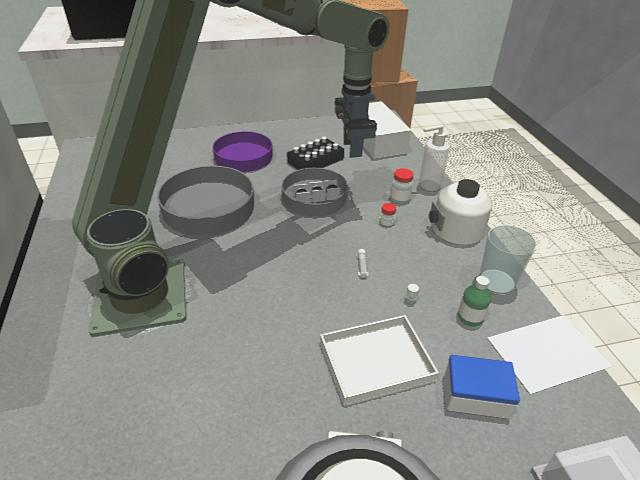

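View pics/t11.png

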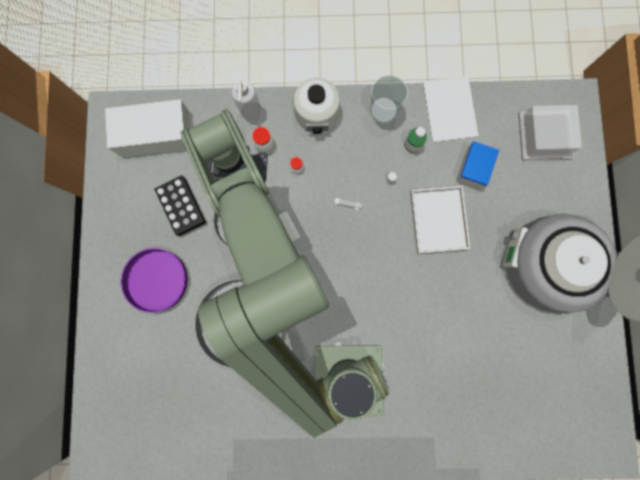

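The three feet lie on their sides in the smaller grey tub, at wrist-image (312,50), (319,107) and (322,165). The tube, vial, cup, bottle and empty tray are at the same pixels as before, and the gripper is clear of everything.

```bash
python3 -c "
from workcell import env
print(env.state()['qvel'].round(2)); print(env.job_done())"
```

```text
[ 0.03  0.02 -0.09 -0.07 -0.17 -0.  ]
the job is handed in; nothing more can be done
None
```

All three spring feet turned out to be worn, so all three are in the smaller grey tub and the white tray is empty. I handed the job in at about 31 s on the robot clock (limit 72 s).

I squeezed each foot plate to plate, first at 3 N and then at 10 N a finger, and never set more than 10 N:

| Foot | Given at 3 N | Given at 10 N | Result |
|---|---|---|---|
| A | 3.6 mm | 12.5 mm | worn |
| B | 3.7 mm | 12.8 mm | worn |
| C | 3.7 mm | 12.8 mm | worn |

- **Placement:** the last wrist and side pictures show all three feet lying side by side on the tub floor.
- **Other things on the bench:** in the last side and top pictures, nothing else I compared had visibly moved. The tray, tube, vial, cup, bottle, tip box, purple tub and larger grey tub all look as they did at the start.
- **Robot:** the gripper was clear at about 156 mm height with the outside force near zero, and the arm was still.
- **Disagreements:** the yaw of foot B read 93° from the fixed cameras and about 96.7° from the wrist camera. I used the wrist value and the grasp was good. Foot A was let go with the tool about 5 mm higher than planned, so it may have dropped a few millimetres onto the tub floor.

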